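Set the oven's blue bake timer to the third click

TASK

On the bakery bench stand two bake timers. Turn the dial of the blue one clockwise until it rests in the third click, that is with its red pointer at the third black dot counted clockwise from the red off mark, then let go of it. Leave the white timer's dial as it is set, and do not knock over the jar.

Things in the scene. Friction and masses are not known exactly. Their poses are not given: they have to be found in the camera images.
- blue_dial (a joint): angle in rad of the blue timer's dial: 0 with the pointer at the red off mark, growing clockwise seen from above. Rests (clicks) every 24 degrees (0.419 rad), 0 to 6, end stops at 0 and 2.513; the third is at 1.257. It starts between 0 and about the second click. Passing a click takes under 0.15 N m; let go near a click it springs into it.
- blue_grip (a point): point on the vertical turning axis of the blue timer's dial, inside its upright blue bar grip: bar 56 mm long, 14 mm wide, 30 mm high, its top 12 mm above this point; the black round skirt (68 mm across) under it has its top 18 mm below this point. x runs along the bar to the pointer end (red stripe), y across the bar, z up; x and y turn with the dial.
- blue_timer: fixed flat-topped blue box, 125 mm wide, 50 mm high, reaching 65 mm to +x and 105 mm to -x of its origin, which is on the bench under the dial's axis. On top a white scale: red off bar on the +x side and, clockwise from it, six black dots 24 degrees apart at 46 mm radius. Stands left or right of the white timer, yaw up to 30 degrees either way.
- white_nose (a point): tip of the pointer on top of the white timer's bar grip, 28 mm from its dial's turning axis; x points from that axis outward to this tip, z up. The white timer is the same as the blue one but white, and must not be turned.
- jar_center (a point): centre, half-way up, of a loose closed jar of amber glass with an orange cap, 68 mm across, 100 mm high, standing on the bench beyond the timers; z is its axis.

How it is judged:
At the end, for the whole second after the job is handed in: the blue dial rests in its third click, within about 10 degrees (1.075 to 1.438 rad), at rest and released; the white timer's pointer tip is within 9 mm of where it began (not turned by a click) and the jar stands upright (value of joint blue_dial between 1.075 and 1.438 rad and velocity of joint blue_dial between -0.1 and 0.1 rad/s and distance of white_nose from where it was at the start of the episode below 0.009 m and angle between jar_center's own z axis and vertical below 0.3 rad); the robot touches nothing.
It fails at once if the white timer's dial is turned by a click or more (distance of white_nose from where it was at the start of the episode above 0.009 m).
It fails at once if the jar is knocked over (angle between jar_center's own z axis and vertical above 0.5 rad).
It also fails if it takes over 32 s, if anything falls off the work surface, if the arm or the gripper's body presses on something with over 40 N, if the wrist force passes 120 N, or if a joint passes its speed limit or range.

ROBOT

A 7-joint arm with a two-finger parallel gripper is mounted at the origin on the work surface. World frame = base frame: x ahead of the robot, y to its left, z up, the work surface at z = 0. Lengths are in m, angles in rad, forces in N, time in s.
With the tool pointing down it reaches from about 0.425 to 0.95 m from the base axis. Payload 4.7 kg.
Tool frame: the origin (TCP) lies at the very end of the fingers, on their centre line; the grasp point (between the pads) lies 19 mm behind it; z points along the fingers, y is the line along which they close (so a half turn about z gives the same grasp; the last joint's range is limited). The gripper opens to 85 mm and grips with 20 to 120 N. Pads are 22 mm wide; open, the fingers measure 114 mm over their backs; the gripper's body (76 mm by 85 mm) begins 54 mm behind the grasp point. The pads swing forward as they close: fully open they stand 13 mm farther back than shut.
Start: joints at [1.321, 0.469, -0.049, 1.532, 0.024, 1.141, -0.082], TCP at [0.148, -0.659, 0.231] pointing down, gripper open.
Joint ranges: [-2.59, 2.59], [-0.33, 1.99], [-1.39, 1.29], [0.1, 2.45], [-1.04, 4.18], [0.21, 1.99], [-2.66, 2.66]. Speed limits (rad/s): [2.57, 2.57, 3.14, 3.14, 3.14, 3.14, 3.14].

INTERFACE

Orientations are given as a rotation vector (axis times angle).
In Python, from workcell import arm gives the robot as it stands.
- The arm moves only by the tool apply_moves, never from a script. Its argument "rows" is text: rows parted by semicolons, each of 5 numbers parted by spaces: the opening, from 0 (shut) to 1 (fully open), then the shift along the world's x, y, z in m, then the turn about the world's z in rad. A call has 1 to 5 rows; each row shifts and turns the commanded pose from where the row before left it; what a row does not reach is not made up. A row lasts 1/10 s, in which the tool goes at most 50 mm and 8.59 degrees, less where a joint would pass 70% of its speed; a pose out of reach is approached as far as the arm can. A call with a gripper value outside its range is refused whole. The fingers move at their own pace and stop on an object; "force" is the grip in N (left out, the last holds). Time passes only in rows, so rows that do not move let the fingers close. It gives the time, the measured TCP pose, the force, the opening and the grip force at its end, in the units of the state.
- arm.get_state(): the state, without advancing time (a new reading comes with each control period).
- arm.read_camera(name): name is "side" or "top"; returns the picture (400x640x3 uint8, blue, green, red); there is no depth.
- arm.get_calibration(name): a dict with "K" (3x3 intrinsics, pixels), "rvec" (rotation vector, rad) and "tvec" (3), from world to camera coordinates, as OpenCV has them. Camera axes: x right, y down, z forward; pixel columns grow to the right and rows downward; lengths in m; the calibration is good to about 2 mm. A picture is of the moment at which its call begins. get_calibration takes no time and is no camera call.
- arm.hand_in(): hands the job in; it is judged then, once.
The state is a dict: "time_s": time; "joints": joint angles; "dq": joint speeds; "effort": joint torques, N m; "tool_pos": TCP position; "ee_rot": TCP orientation; "force": force on the tool from outside, world axes, zero at the start; "torque": the same for the moment, N m; "finger_gap": finger opening in m; "gripper_force": force on a finger pad.
Only numpy, scipy, OpenCV 4.12 (cv2) and the standard library are available. Lean on these libraries where they do the work, as an engineer would, in place of code of your own. Each camera call takes 0.05 s, during which the arm holds its last target. There are 200 camera calls.

## Working session

There is one attempt and no reset: what is moved stays moved. The work goes in short steps, Python scripts to look and compute and a tool call to move; the robot and the scene stay as the last step left them, time stands still between calls to the robot, and variables do not carry over. Pictures are saved under pics/ and viewed, at most 10 in all, crops included, and the job is handed in when it is done.

Besides the shell and the picture viewer there is one more tool, called after "Emit:" as name(argument=value, ...) on one line, values as JSON. apply_moves: Moves the arm, as the interface text tells. Its arguments: {"type":"object","properties":{"rows":{"type":"string"},"force":{"type":"number"}},"required":["rows"]}

```bash
mkdir -p pics; ls; python3 - <<'E'
from workcell import arm
import cv2,numpy as np
for n in("top","side"):
    cv2.imwrite(f"pics/{n}0.png",arm.read_camera(n)); c=arm.get_calibration(n)
    R=cv2.Rodrigues(np.array(c["rvec"],float))[0];print(n,np.array(c["K"]).tolist(),(-R.T@np.array(c["tvec"]).ravel()).round(3),R.round(2).tolist())
s=arm.get_state();print(s["time_s"],s["tool_pos"],s["ee_rot"],s["finger_gap"])
E
```

```text
pics
top [[518.5039586198408, 0.0, 312.0180833387442], [0.0, 518.5039586198408, 196.5545238592446], [0.0, 0.0, 1.0]] [0.555 0.011 1.119] [[-0.03, -1.0, 0.02], [-1.0, 0.03, -0.09], [0.09, -0.02, -1.0]]
side [[429.0992934275266, 0.0, 326.16360217961795], [0.0, 429.0992934275266, 195.0416229710526], [0.0, 0.0, 1.0]] [ 0.396 -0.661  0.51 ] [[0.94, -0.34, 0.02], [-0.15, -0.47, -0.87], [0.31, 0.81, -0.49]]
0.1 [ 0.14776551 -0.65810368  0.23036711] [-3.12075084e+00 -3.46021600e-01  3.35949375e-04] 0.08515822391966435
```

View pics/top0.png

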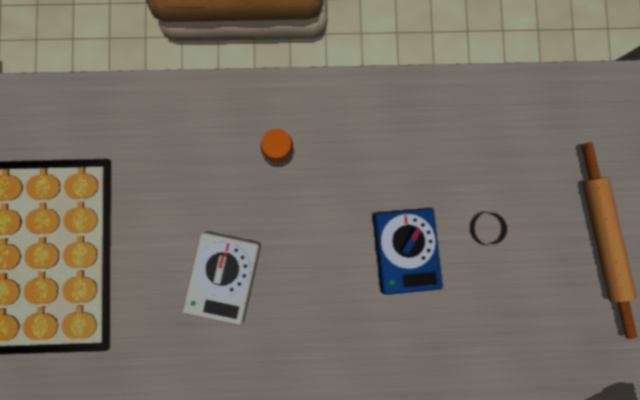

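View pics/side0.png

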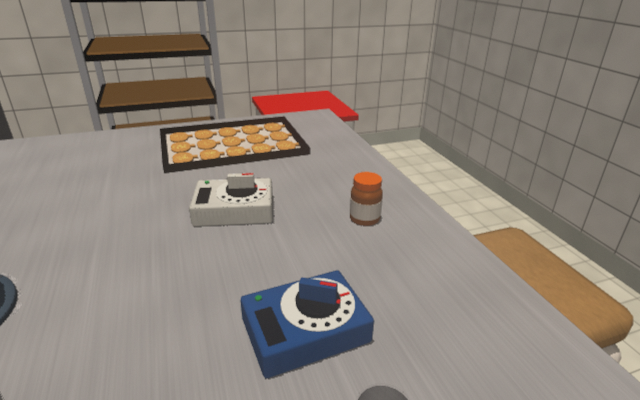

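The top view has the blue timer's dial at about (408,240), with its pointer about 30° clockwise of the off mark. The white timer's dial is at (222,268) and the jar cap at (277,145). Next I'll measure the disc, red marks and bar height.

```bash
cat > h.py <<'E'
import cv2,numpy as np
from workcell import arm
def cal(n):
    c=arm.get_calibration(n);return np.array(c["K"]),cv2.Rodrigues(np.array(c["rvec"],float))[0],np.array(c["tvec"],float).ravel()
def ray(n,p):
    K,R,t=cal(n);return -R.T@t,R.T@np.linalg.inv(K)@np.array([p[0],p[1],1.])
def plane(n,p,z):
    o,d=ray(n,p);return o+d*(z-o[2])/d[2]
def tri(p,q):
    (a,u),(b,v)=ray("top",p),ray("side",q)
    s=np.linalg.lstsq(np.c_[u,-v],b-a,rcond=None)[0];A=a+u*s[0];B=b+v*s[1];return (A+B)/2,np.linalg.norm(A-B)
def comps(m,mn=4):
    n,l,s,c=cv2.connectedComponentsWithStats(m.astype(np.uint8));return [(c[i].round(1).tolist(),int(s[i,4])) for i in range(1,n) if s[i,4]>=mn]
def masks(im):
    h=cv2.cvtColor(im,cv2.COLOR_BGR2HSV);H,S,V=cv2.split(h)
    return dict(red=((H<6)|(H>172))&(S>130)&(V>70),white=(S<70)&(V>150))
E
python3 - <<'E'
from h import *
for n,(x0,y0,x1,y1) in dict(top=(365,200,450,300),side=(235,265,380,372)).items():
    im=cv2.imread(f"pics/{n}0.png")[y0:y1,x0:x1]
    m=masks(im)
    for k in m: print(n,k,[((c[0]+x0,c[1]+y0),a) for c,a in comps(m[k])])
    w=m["white"].astype(np.uint8);cs=max(cv2.findContours(w,0,1)[0],key=cv2.contourArea)
    e=cv2.fitEllipse(cv2.convexHull(cs));c=(e[0][0]+x0,e[0][1]+y0);print(e,c,plane(n,c,.05))
    cv2.imwrite(f"pics/{n}c.png",cv2.resize(im,None,fx=5,fy=5,interpolation=cv2.INTER_CUBIC))
a=cv2.imread("pics/topc.png");b=cv2.imread("pics/sidec.png");b=cv2.resize(b,(375,277));c=np.zeros((500,800,3),np.uint8);c[:500,:425]=a;c[:277,425:]=b;cv2.imwrite("pics/both.png",c)
E
```

```text
top red [((405.4, 219.1), 7), ((415.9, 233.7), 31)]
top white [((405.4, 242.0), 1077)]
((42.82160186767578, 40.776771545410156), (52.01598358154297, 53.50040054321289), 145.12759399414062) (407.8216018676758, 240.77677154541016) [ 0.55554943 -0.20572428  0.05      ]
side red [((327.7, 283.5), 50), ((344.0, 293.7), 18), ((337.7, 301.0), 18)]
side white [((310.7, 310.7), 5513), ((316.2, 308.9), 1516)]Traceback (most recent call last):
  File "<stdin>", line 7, in <module>
cv2.error: OpenCV(4.12.0) /io/opencv/modules/imgproc/src/shapedescr.cpp:361: error: (-201:Incorrect size of input array) There should be at least 5 points to fit the ellipse in function 'fitEllipseNoDirect'
```

```bash
python3 - <<'E'
from h import *
im=cv2.imread("pics/top0.png")[200:300,365:450]; sd=cv2.imread("pics/side0.png")[265:372,235:380]
c=np.zeros((500,800,3),np.uint8);c[:,:425]=cv2.resize(im,(425,500),interpolation=2);c[:277,425:]=cv2.resize(sd,(375,277),interpolation=2);cv2.imwrite("pics/both.png",c)
ax=plane("top",(407.82,240.78),.05);P,g=tri((415.9,233.7),(327.7,283.5));off=plane("top",(405.4,219.1),.05)
side_ax=plane("side",(316.2,308.9),.05)
print(ax,side_ax,P,g,off)
A=lambda v:np.arctan2(v[1],v[0])
for ax_ in (ax,(ax+side_ax)/2):print(np.degrees([A(off-ax),A(P-ax_)]),np.linalg.norm((P-ax_)[:2]),np.linalg.norm(off-ax))
E
```

```text
[ 0.55554291 -0.20572066  0.05      ] [ 0.55324766 -0.21799483  0.05      ] [ 0.57027348 -0.21450701  0.09113449] 0.002565623579037968 [ 0.60034412 -0.20275699  0.05      ]
[  3.78468273 -30.81483419] 0.01715196572873672 0.04489913649945568
[ 3.78468273 -9.47250903] 0.01609769518516039 0.04489913649945568
```

View pics/both.png

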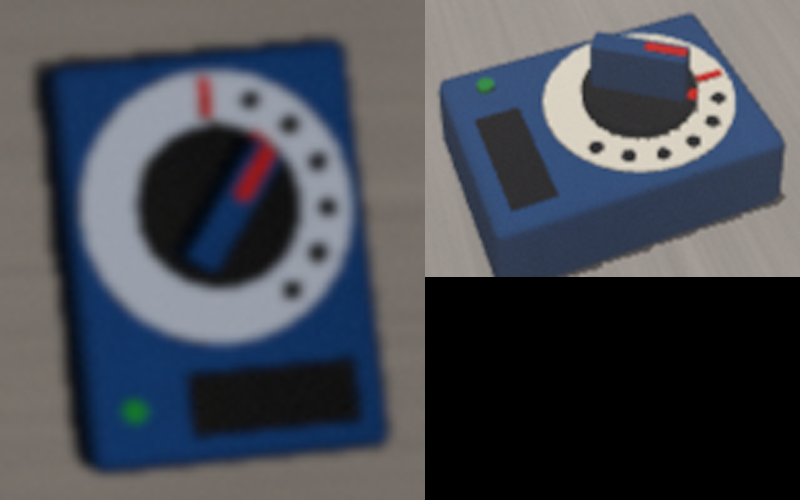

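The crops show the pointer about 33° clockwise of the off mark. In the world frame the bar points at about -30°, its top is at z≈0.091, and the axis is at (0.555,-0.206). I'll go above it now.

Emit:
apply_moves(rows="1 0.025 0.028 0 0.14;1 0.025 0.028 0 0.14;1 0.025 0.028 0 0.14;1 0.025 0.028 0 0.14;1 0.025 0.028 0 0.14", force=40)

```text
time_s: 0.6
tool_pos: [0.2735, -0.5171, 0.2309]
ee_rot: [-2.81, -1.404, 0.0]
force: [-0.0, -0.5, 1.0]
finger_gap: 0.0857
gripper_force: 0.0
```

Emit:
apply_moves(rows="1 0.025 0.028 0 0.14;1 0.025 0.028 0 0.14;1 0.025 0.028 0 0.14;1 0.025 0.028 0 0.14;1 0.025 0.028 0 0.14")

```text
time_s: 1.1
tool_pos: [0.3984, -0.3773, 0.2311]
ee_rot: [-2.158, -2.282, 0.0]
force: [0.7, -0.8, -0.3]
finger_gap: 0.0856
gripper_force: 0.0
```

Emit:
apply_moves(rows="1 0.025 0.028 -0.01 0.14;1 0.025 0.028 -0.01 0.14;1 0.025 0.028 -0.01 0.14;1 0.025 0.028 -0.01 0.14;1 0.025 0.028 -0.01 0.14")

```text
time_s: 1.6
tool_pos: [0.5234, -0.2375, 0.1807]
ee_rot: [-1.245, -2.884, 0.0]
force: [0.9, -1.0, 0.6]
finger_gap: 0.085
gripper_force: 0.0
```

```bash
cat >> h.py <<'E'
def st():
    s=arm.get_state();R=cv2.Rodrigues(np.array(s["ee_rot"],float))[0]
    print(s["time_s"],np.round(s["tool_pos"],4),"yaw x",np.degrees(np.arctan2(R[1,0],R[0,0])).round(1),"tilt",R[2].round(3),"F",np.round(s["force"],1),"T",np.round(s["torque"],2),"gap",s["finger_gap"],s["gripper_force"],np.round(s["joints"],2))
E
python3 -c "from h import *;st()"
```

```text
1.6 [ 0.5234 -0.2375  0.1807] yaw x 133.3 tilt [ 0. -0. -1.] F [ 0.9 -1.   0.6] T [-0.06 -0.04 -0.02] gap 0.08498347806832018 0.0 [ 0.84  0.43 -0.64  1.8   0.3   1.01  0.84]
```

Emit:
apply_moves(rows="1 0.016 0.016 -0.01 0.145;1 0.016 0.0155 -0.01 0.145;1 0 0 -0.02 0;1 0 0 -0.01 0;1 0 0 0 0")

```text
time_s: 2.1
tool_pos: [0.5532, -0.2075, 0.1294]
ee_rot: [-0.824, -3.027, 0.0]
force: [0.4, 0.9, 1.0]
finger_gap: 0.0856
gripper_force: 0.0
```

```bash
python3 - <<'E'
from h import *
st();a=arm.read_camera("side");b=arm.read_camera("top")
c=np.zeros((500,800,3),np.uint8);c[:,:400]=cv2.resize(a[200:400,230:390],(400,500),interpolation=2);c[:400,400:]=cv2.resize(b[180:300,350:470],(400,400),interpolation=2);cv2.imwrite("pics/n1.png",c)
E
```

```text
2.1 [ 0.5532 -0.2075  0.1294] yaw x 149.5 tilt [ 0.004 -0.001 -1.   ] F [0.4 0.9 1. ] T [-0.01  0.   -0.05] gap 0.08558256649130626 0.0 [ 0.79  0.53 -0.68  1.81  0.4   0.95  0.97]
```

View pics/n1.png

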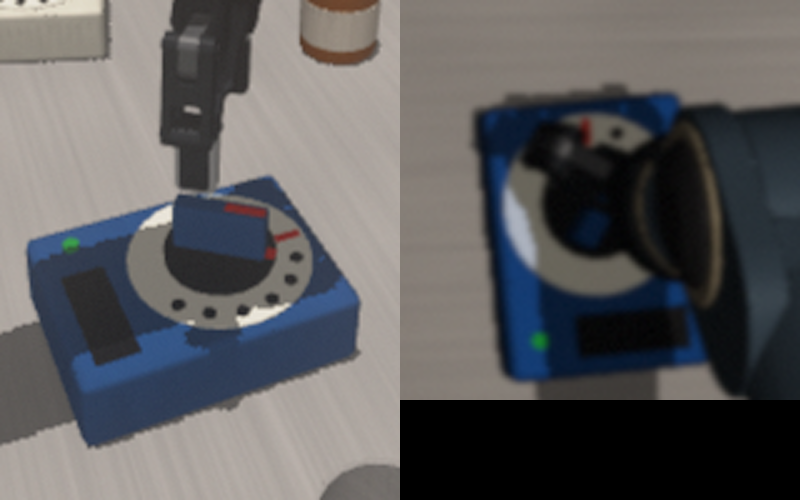

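The bar and scale are visible under the open fingers; the bar's top centre is at roughly (318,282) in the side view. I'll check my axis estimate against it.

```bash
python3 - <<'E'
from h import *
K,R,t=cal("side")
for th in(-30,):
  d=np.array([np.cos(np.radians(th)),np.sin(np.radians(th)),0]);n=np.array([-d[1],d[0],0])
  o=np.array([.5555,-.2057,.091])
  for p in (o,o+.028*d+.007*n,o+.028*d-.007*n,o-.028*d+.007*n,o-.028*d-.007*n,np.array([.5532,-.2075,.142])):
    q=K@(R@p+t);q=q[:2]/q[2];print(q.round(1),((q-[230,200])*2.5).round(0))
E
```

```text
[315.2 282. ] [213. 205.]
[334.9 281.4] [262. 203.]
[333.4 287.7] [259. 219.]
[297.6 276.4] [169. 191.]
[295.4 282.6] [163. 206.]
[314.4 255. ] [211. 137.]
```

Emit:
apply_moves(rows="1 0.004 0.001 -0.015 0;1 0 0 -0.02 0;1 0 0 -0.015 0;1 0 0 -0.008 0;1 0 0 0 0")

```text
time_s: 2.7
tool_pos: [0.5581, -0.206, 0.072]
ee_rot: [-0.823, -3.029, -0.0]
force: [-0.2, 0.8, -0.4]
finger_gap: 0.0851
gripper_force: 0.0
```

Emit:
apply_moves(rows="0.5 0 0 0 0;0.4 0 0 0 0;0.3 0 0 0 0;0.3 0 0 0 0", force=30)

```text
time_s: 3.1
tool_pos: [0.5592, -0.2062, 0.0739]
ee_rot: [0.824, 3.031, -0.0]
force: [0.6, 0.5, 0.5]
finger_gap: 0.0282
gripper_force: 0.0
```

```bash
python3 - <<'E'
from h import *
st();a=arm.read_camera("side")
cv2.imwrite("pics/n2.png",cv2.resize(a[220:390,230:390],None,fx=3.5,fy=3.5,interpolation=2))
E
```

```text
3.1 [ 0.5592 -0.2062  0.0739] yaw x 149.6 tilt [-0.001  0.    -1.   ] F [0.6 0.5 0.5] T [0. 0. 0.] gap 0.02824634081597557 0.0 [ 0.75  0.61 -0.63  1.84  0.47  0.85  0.92]
```

View pics/n2.png

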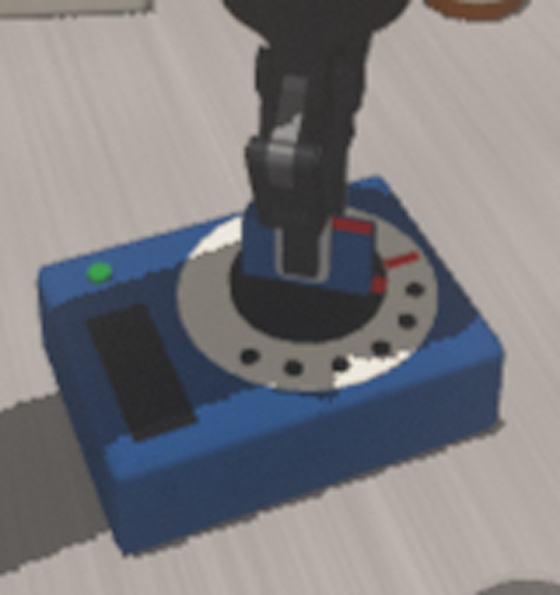

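The pads straddle the bar near its centre, around (305,250) in the crop, clear of the skirt. I'll lower a little and close.

Emit:
apply_moves(rows="0.25 0 0 -0.004 0;0 0 0 0 0;0 0 0 0 0;0 0 0 0 0;0 0 0 0 0", force=30)

```text
time_s: 3.65
tool_pos: [0.5582, -0.2074, 0.0691]
ee_rot: [-0.825, -3.03, 0.003]
force: [-3.0, -5.4, -0.2]
finger_gap: 0.0136
gripper_force: 31.9
```

```bash
python3 -c "from h import *;st()"
```

```text
3.65 [ 0.5582 -0.2074  0.0691] yaw x 149.5 tilt [ 0.    -0.002 -1.   ] F [-3.  -5.4 -0.2] T [-0.98  0.4   0.05] gap 0.013640588725769554 31.85705155134201 [ 0.74  0.61 -0.63  1.84  0.47  0.84  0.92]
```

Emit:
apply_moves(rows="0 -0.0003 -0.0007 0 -0.1;0 0 0 0 -0.14;0 0 0 0 -0.14;0 0 0 0 -0.14;0 0 0 0 -0.14")

```text
time_s: 4.15
tool_pos: [0.5578, -0.2078, 0.0691]
ee_rot: [-1.77, -2.595, 0.002]
force: [-3.1, -5.1, -0.9]
finger_gap: 0.0132
gripper_force: 31.8
```

Emit:
apply_moves(rows="0 0 0 0 0;0 0 0 0 0")

```text
time_s: 4.35
tool_pos: [0.5578, -0.2079, 0.069]
ee_rot: [-1.763, -2.6, 0.003]
force: [-1.9, -4.6, -0.5]
finger_gap: 0.0133
gripper_force: 31.9
```

```bash
python3 - <<'E'
from h import *
st();a=arm.read_camera("side")
cv2.imwrite("pics/n3.png",cv2.resize(a[220:390,230:390],None,fx=3.5,fy=3.5,interpolation=2))
E
```

```text
4.35 [ 0.5578 -0.2079  0.069 ] yaw x 111.7 tilt [-0.001 -0.002 -1.   ] F [-1.9 -4.6 -0.5] T [-0.92  0.48  0.04] gap 0.013272669152966795 31.870931088924408 [ 0.63  0.57 -0.47  1.85  0.35  0.8   0.36]
```

View pics/n3.png

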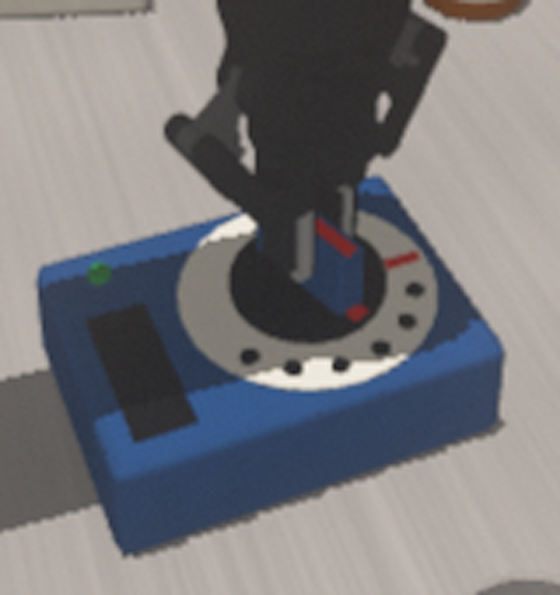

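The pointer tip at (357,313) in the crop lines up with the third dot at (381,348). I'll release, rise and check.

Emit:
apply_moves(rows="0.3 0 0 0 0;0.5 0 0 0 0;0.6 0 0 0 0;0.6 0 0 0.01 0;0.6 0 0 0.03 0")

```text
time_s: 4.9
tool_pos: [0.5568, -0.2059, 0.1077]
ee_rot: [-1.758, -2.597, 0.001]
force: [-0.4, -0.0, 0.3]
finger_gap: 0.0514
gripper_force: 0.0
```

Emit:
apply_moves(rows="0.6 -0.01 0.03 0.04 0;0.6 -0.02 0.04 0.02 0;0.6 -0.02 0.04 0 0;0.6 -0.02 0.04 0 0;0.6 -0.02 0.04 0 0")

```text
time_s: 5.4
tool_pos: [0.4682, -0.0155, 0.1697]
ee_rot: [1.761, 2.6, 0.002]
force: [0.5, 0.9, -0.3]
finger_gap: 0.0511
gripper_force: 0.0
```

Emit:
apply_moves(rows="0.6 -0.02 0.04 0.02 0;0.6 -0.02 0.04 0.02 0;0.6 0 0 0 0;0.6 0 0 0 0")

```text
time_s: 5.8
tool_pos: [0.429, 0.0636, 0.2097]
ee_rot: [1.757, 2.601, 0.002]
force: [-0.3, -0.1, 0.6]
finger_gap: 0.0518
gripper_force: 0.0
```

```bash
python3 - <<'E'
from h import *
st();a=arm.read_camera("side");b=arm.read_camera("top")
m=masks(b[200:300,365:450])["red"];C=[((c[0]+365,c[1]+200),k) for c,k in comps(m)];print(C)
ax=plane("top",(407.82,240.78),.05)
for c,k in C:
  v=plane("top",c,.05 if k<15 else .091)-ax;print(np.degrees(np.arctan2(v[1],v[0])),np.hypot(*v[:2]))
c=np.zeros((500,800,3),np.uint8);c[:,:425]=cv2.resize(b[200:300,365:450],(425,500),interpolation=2);c[:400,425:]=cv2.resize(a[230:390,230:380],(375,400),interpolation=2);cv2.imwrite("pics/n4.png",c)
E
```

```text
5.8 [0.429  0.0636 0.2097] yaw x 111.9 tilt [-0.002  0.002 -1.   ] F [-0.3 -0.1  0.6] T [-0.03  0.    0.02] gap 0.05181137351711752 0.0 [ 0.4   0.15 -0.7   2.07  0.12  0.96  0.02]
[((405.4, 219.0), 5), ((418.7, 237.6), 29)]
3.755373418131668 0.04510483669079016
-67.50750432173 0.014737958582021798
```

View pics/n4.png

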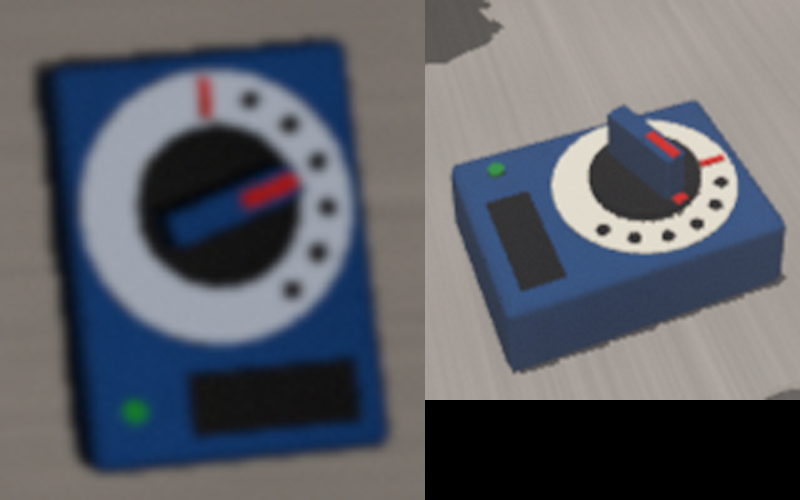

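The red pointer ends at (297,182) in the crop, aimed at the third dot at (318,160). The dial measures 71° against the 72° target, and the gripper is clear, so I'm handing in.

```bash
python3 -c "
from workcell import arm
print(arm.hand_in())"
```

```text
the job is handed in; nothing more can be done
None
```

The blue dial rests in its third click (measured about 71° against 72°) and is released, the arm went nowhere near the white timer or the jar, and the job is handed in; no verdict came back.

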